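# Pin the dividing head and hold it at the third stop

## Robot

A 6-joint arm with a two-finger parallel gripper is mounted at the origin on a cart in front of the work surface, level with it; the furniture and walls round the work are solid. World frame = base frame: x ahead of the robot, y to its left, z up, the work surface at z = 0. Lengths are in m, angles in rad, forces in N, time in s.
With the tool pointing down it reaches from about 0.375 to 0.75 m from the base axis. Payload 9 kg.
Tool frame: the origin (TCP) lies at the centre of the arm's flange, where the gripper is bolted on; the fingertips stand 173 mm ahead of it and the grasp point (between the pads) lies 155 mm ahead of it; z points along the fingers, y is the line along which they close (so a half turn about z gives the same grasp; the last joint's range is limited). The gripper opens to 85 mm and grips with 20 to 120 N. Pads are 22 mm wide; open, the fingers measure 114 mm over their backs; the gripper's body (76 mm by 85 mm) begins 54 mm behind the grasp point. The pads swing forward as they close: fully open they stand 13 mm farther back than shut.
Start: joints at [0.993, 0.104, 0.097, 1.564, 0, 1.353], TCP at [0.211, 0.562, 0.405] pointing down, gripper open.
Joint ranges: [-2.99, 2.99], [-0.84, 1.86], [-1.1, 1.16], [-1.84, 2.11], [-1.51, 1.56], [-3.14, 3.14]. Speed limits (rad/s): [2.22, 2.22, 2.57, 3.14, 3.14, 3.14].

## Interface

Orientations are given as a unit quaternion [w, x, y, z].
In Python, from workcell import sense, camera, camera_params, close_job, trace gives the robot as it stands.
- The arm moves only by the tool play_rows, never from a script. Its arguments are lists of equal length, an entry for each row: "grip": the finger opening in cm, from 0 to 8.54; "dp": the shift along the tool's x, y, z in cm, a list of three; "dr": the turn, a rotation vector about the tool's x, y, z in degrees, a list of three. A call has 1 to 10 rows; each row is the pose to reach, as a shift and turn from the pose commanded when the call began, along the tool's axes at that moment; what a row does not reach only later rows make up. A row lasts 1/8 s, in which the tool goes at most 62.5 mm and 10.7 degrees, less where a joint would pass 70% of its speed; a pose out of reach is approached as far as the arm can. A call with a gripper value outside its range is refused whole. The fingers move at their own pace and stop on an object; "newtons" is the grip in N (left out, the last holds). Time passes only in rows, so rows that repeat a pose let the fingers close. It gives the time, the measured TCP pose, the force, the opening and the grip force at its end, in the units of the state.
- sense(): the state, without advancing time (a new reading comes with each control period).
- camera(name): name is "scene" or "top"; returns (picture, depth): 400x640x3 uint8, red, green, blue; 400x640 float32, m along the optical axis (not along the pixel's ray), 0 where there is no reading.
- camera_params(name): a dict with "fx", "fy", "cx", "cy" (pixels), "D" ([k1, k2, p1, p2, k3] as OpenCV has them; the pictures are not rectified), "R" (3x3) and "t" (3): a world point X has camera coordinates R X + t. Camera axes: x right, y down, z forward; pixel columns grow to the right and rows downward; lengths in m; the calibration is good to about 2 mm. A picture is of the moment at which its call begins. camera_params takes no time and is no camera call.
- close_job(): hands the job in; it is judged then, once.
Trained networks look in the newest picture that a camera, given by its name, has taken for a name from the list of things; names that differ only in an ending like _2 or _b are one class to them, and where a whole thing is asked for, a point or a joint stands for the part that bears it (a point fixed in the world has none). Each returns a list of dicts, best first, with "p" (0 to 1); they miss things now and then, are a little off and sometimes report something else, mostly with a low value. They report only what shows in the picture. A call takes as long as a camera call. They do not tell look-alikes from the thing itself.
- trace(target, camera): "pixels" (400x640 bool, what is visible of it) and "rect" ([left, top, right, bottom] in pixels, round what is visible of it).
The state is a dict: "time": time; "joints": joint angles; "dq": joint speeds; "effort": joint torques, N m; "eef_pos": TCP position; "orientation": TCP orientation; "wrist_force": force on the tool from outside, world axes, zero at the start; "ft_torque": the same for the moment, N m; "opening": finger opening in m; "grasp_force": force on a finger pad.
Only numpy, scipy, OpenCV 4.12 (cv2) and the standard library are available. Lean on these libraries where they do the work, as an engineer would, in place of code of your own. Each camera call takes 0.05 s, during which the arm holds its last target. There are 200 camera calls.

## Task

Take the drive pin out of its rest and push it down through the eyelet of the knob's arm into the socket of the dividing plate below, until its head sits on the arm. Then grip the black knob, turn it clockwise (seen from above) and count three clicks, so that the plate stands at its third stop from home, without running on to the fourth. A spring pulls the plate home when the knob is let go, so finish while still gripping the knob and holding it there; leave the other things on the desk where they are.

Things in the scene. Friction and masses are not known exactly. Their poses are not given: they have to be found in the camera images.
- base: dividing head, fixed to the desk: round grey foot of 132 mm diameter, 30 mm high, with a dark plunger housing at its rim (72 mm from the centre, 34 mm high). Origin on the turning axis at desk level; its x axis points to the housing, z up. Knob and plate turn on its axis; at home the arm and socket lie on its -x side.
- plate (a joint): angle of the dividing plate, rad: 0 at home, where it starts against a stop, growing clockwise seen from above, up to 2.0. A click stop is felt every 22.5 degrees (0.393 rad): the third is at 1.178. Past each stop the resisting torque rises by up to 0.08 N m, then falls below the mean before the next. A return spring (0.105 N m at home, 0.14 at the third stop) always wins over the stops.
- plate_top (a point): centre of the upper face of the dividing plate, on the axis, 38 mm above the desk: a flat aluminium disc of 120 mm diameter with 16 dark division marks at its rim. The plate can be driven only through the pin; then it follows the knob with about 0.05 rad of play, and the grip gives a little more.
- socket (a point): centre of the floor of the socket: a round hole of 10 mm diameter, 16 mm deep, open at the top, in a 22 mm square steel block on the plate, 45 mm from the axis; the floor is 38 mm and the mouth 54 mm above the desk. It turns with the plate; z up.
- knob: knob with its arm, on the same axis above the plate; without the pin it turns freely (friction 0.03 N m), without clicks. Origin on the axis at desk level, z up, -x along the arm. The steel arm (8 mm thick, top 64 mm above the desk) ends in a 24 mm square eye; at the start the eyelet is over the socket. Collar under the grip: diameter 34 mm, top 72 mm above the desk.
- knob_grip (a point): middle of the knob's upright black bar grip, on the axis, 92 mm above the desk; the bar is 36 mm long along this point's x (along the arm), 13 mm thick along its y (the flats to grip) and reaches from 72 to 110 mm above the desk
- pin_head (a point): loose steel drive pin (60 g), centre of its head: a square bar 14 x 14 mm, 36 mm high, sides along this point's x and y. Below it a round shank, 8 mm diameter, 22 mm long, tapered end. In the rest it stands upright, the head's underside on the block, this centre 46 mm above the desk; seated in the eyelet it is 82 mm above the desk.
- eyelet (a point): centre of the eyelet's upper mouth: a through hole of 10.5 mm diameter with chamfered edge in the arm's end, 64 mm above the desk, 45 mm from the axis
- rest: pin rest: aluminium block 40 x 40 x 28 mm, fixed, with an 11 mm hole in the middle in which the pin stands loosely. Origin at the centre of its underside; axes along its sides.
- pin_tip (a point): lower end of the pin's shank, 40 mm below the centre of the head; z along the pin towards the head. Seated, it is 4 mm above the socket's floor.
- driver_red: red screwdriver, 153 mm long, bystander; origin at its underside
- side_cutters: side cutters with blue handles, 120 mm long, bystander; origin at the underside
- gel_box_a: flat clear sample box, 59 x 54 x 18 mm, bystander; origin at its underside
- hex_keys: set of hex keys in a red holder, 67 x 52 x 17 mm, bystander; origin at its underside
- tweezers: metal tweezers, 129 mm long, bystander; origin at the underside
- screw_tin: round white tin, diameter 50 mm, 18 mm high, bystander; origin at its underside
Mind the look-alikes: they are no part of the job. Leave any pink look-alike of the base alone.

How it is judged:
By the outcome, as a careful person would: the job done as asked, in the order asked, and still so for the second after the job is handed in, while the arm keeps its last pose, push and grip.
It also fails if it takes over 51 s, if anything falls off the work surface, if the arm or the gripper's body presses on something with over 40 N, if the wrist force passes 120 N, or if a joint passes its speed limit or range.

## Working session

There is one attempt and no reset: what is moved stays moved. The work goes in short steps, Python scripts to look and compute and a tool call to move; the robot and the scene stay as the last step left them, time stands still between calls to the robot, and variables do not carry over. Pictures are saved under pics/ and viewed, at most 10 in all, crops included, and the job is handed in when it is done.

Besides the shell and the picture viewer there is one more tool, called after "Emit:" by a JSON object that holds its "api" and its "payload". play_rows: Moves the arm, as the interface text tells. Its arguments: {"type":"object","properties":{"grip":{"type":"array","items":{"type":"number"}},"dp":{"type":"array","items":{"type":"array","items":{"type":"number"}}},"dr":{"type":"array","items":{"type":"array","items":{"type":"number"}}},"newtons":{"type":"number"}},"required":["grip","dp","dr"]}

```bash
mkdir -p pics; cat > h.py <<'E'
import numpy as np, cv2
from workcell import sense, camera, camera_params, trace
def ray(cam,uv):
    p=camera_params(cam);K=np.array([[p['fx'],0,p['cx']],[0,p['fy'],p['cy']],[0,0,1.]])
    n=cv2.undistortPoints(np.array(uv,float).reshape(-1,1,2),K,np.array(p['D'],float)).reshape(-1,2)
    R=np.array(p['R']);t=np.array(p['t']).ravel()
    return -R.T@t, np.c_[n,np.ones(len(n))]@R   # origin, world directions (unit depth)
def atz(cam,uv,z):
    o,d=ray(cam,uv);z=np.asarray(z);return o+d*((z-o[2])/d[:,2])[:,None]
def cloud(cam,dep,mask):
    v,u=np.nonzero(mask&(dep>0));o,d=ray(cam,np.c_[u,v]);return o+d*dep[v,u][:,None],np.c_[u,v]
def proj(cam,X):
    p=camera_params(cam);K=np.array([[p['fx'],0,p['cx']],[0,p['fy'],p['cy']],[0,0,1.]])
    return cv2.projectPoints(np.array(X,float).reshape(-1,3),cv2.Rodrigues(np.array(p['R'],float))[0],np.array(p['t'],float),K,np.array(p['D'],float))[0].reshape(-1,2)
E
python3 - <<'E'
from h import *
for c in ('top','scene'):
    im,d=camera(c);cv2.imwrite(f'pics/{c}0.png',im[:,:,::-1]);np.savez(f'{c}0.npz',im=im,d=d)
    print(c,ray(c,[[320,200]]))
    for n in ('base','knob','knob_grip','pin_head','rest','eyelet','plate'):
        for r in trace(n,c)[:4]:
            X,_=cloud(c,d,np.array(r['pixels']))
            print(n,round(r['p'],2),r['rect'],np.round(np.median(X,0),3) if len(X) else '')
s=sense();print(s['eef_pos'],s['orientation'],s['time'])
E
```

```text
top (array([ 0.37268339, -0.04422709,  0.98563167]), array([[ 0.14704134,  0.0054991 , -0.98928336]]))
base 0.8 [312.6, 107.1, 360.6, 160.8] [ 0.668 -0.078  0.038]
base 0.67 [238.8, 144.6, 290.5, 203.4] [0.566 0.098 0.039]
knob 0.89 [253.0, 163.9, 268.7, 193.0] [0.558 0.101 0.07 ]
knob 0.89 [332.0, 117.6, 343.9, 156.1] [ 0.664 -0.074  0.07 ]
knob_grip 0.64 [253.9, 164.0, 269.1, 196.9] [0.558 0.101 0.071]
knob_grip 0.53 [327.2, 120.3, 346.0, 156.1] [ 0.664 -0.074  0.067]
pin_head 0.64 [385.4, 213.5, 394.5, 223.2] [ 0.467 -0.202  0.064]
pin_head 0.39 [269.4, 250.1, 329.7, 271.0] [0.358 0.047 0.016]
rest 0.63 [241.5, 149.2, 285.9, 198.6] [0.573 0.096 0.039]
rest 0.6 [385.7, 214.9, 396.8, 226.3] [ 0.467 -0.202  0.063]
rest 0.49 [376.8, 210.6, 395.3, 230.2] [ 0.466 -0.198  0.028]
eyelet 0.87 [251.4, 161.7, 269.3, 198.5] [0.556 0.101 0.067]
eyelet 0.72 [235.4, 154.7, 287.3, 198.7] [0.573 0.095 0.039]
eyelet 0.54 [328.3, 119.0, 342.7, 151.8] [ 0.664 -0.074  0.07 ]
plate 0.89 [239.6, 152.7, 287.4, 203.3] [0.574 0.097 0.039]
plate 0.89 [313.3, 116.3, 357.3, 154.4] [ 0.678 -0.084  0.038]
plate
[... 309 characters left out ...]
3.8, 188.9] [0.559 0.097 0.064]
knob 0.69 [351.4, 179.3, 377.0, 196.3] [ 0.665 -0.083  0.069]
knob_grip 0.87 [350.7, 175.4, 373.8, 203.5] [ 0.665 -0.083  0.069]
knob_grip 0.77 [283.6, 161.4, 309.3, 189.4] [0.559 0.097 0.065]
knob_grip 0.16 [371.9, 263.7, 398.4, 277.7] [ 0.523 -0.283  0.003]
rest 0.48 [340.0, 257.5, 358.7, 274.7] [ 0.458 -0.215  0.027]
eyelet 0.74 [282.6, 160.9, 305.7, 188.3] [0.558 0.097 0.064]
eyelet 0.71 [353.9, 178.7, 374.7, 198.3] [ 0.665 -0.084  0.068]
eyelet 0.23 [225.6, 192.9, 241.5, 222.3] [0.372 0.178 0.008]
plate 0.67 [282.1, 172.6, 318.0, 196.8] [0.564 0.083 0.036]
[0.21124402 0.56159677 0.40473824] [1.26506177e-05 1.78919467e-01 9.83863721e-01 5.73567210e-05] 0.8
```

```bash
python3 - <<'E'
import cv2
t=cv2.imread('pics/top0.png');s=cv2.imread('pics/scene0.png')
c=cv2.resize(t[90:245,225:425],(800,600),interpolation=cv2.INTER_CUBIC);cv2.imwrite('pics/topc.png',c[:600])
E
```

```text
(no output)
```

View pics/top0.png

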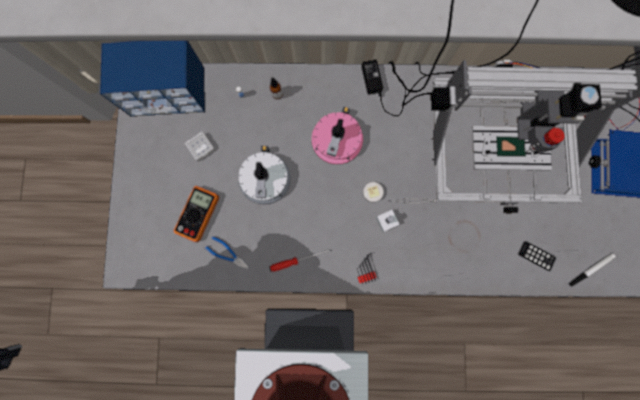

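View pics/topc.png

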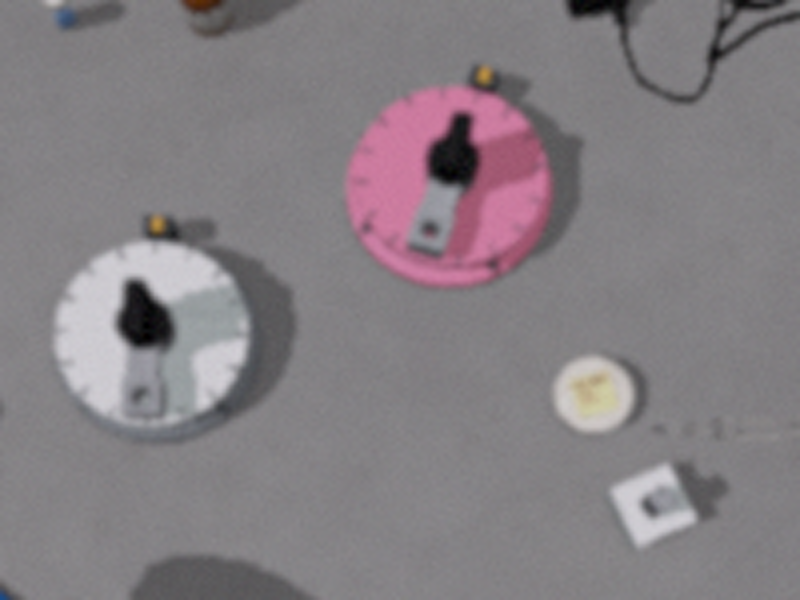

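View pics/scene0.png

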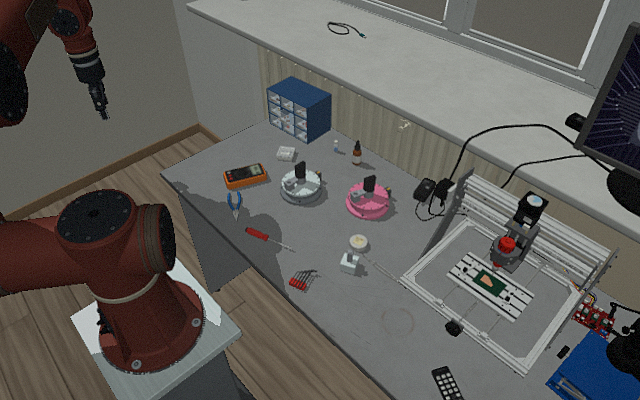

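The top picture shows three candidates:
- The grey dividing head, at (263,176).
- Its pink look-alike, at (337,138), which I leave alone.
- The white rest with the steel pin, at (389,220). It is the only rest and pin in view. The white box at (200,146) and the tin at (373,191) are not rests.

I choose the grey head and this rest. The crop confirms that the arm's eyelet points towards the robot.

```bash
cat > m.py <<'E'
from h import *
for c in ('top','scene'):
    z=np.load(f'{c}0.npz');d=z['d'];im=z['im'];X,uv=cloud(c,d,np.ones(d.shape,bool))
    r=np.hypot(*(X[:,:2]-[.565,.097]).T)
    def show(n,P):
        if len(P)<4: print(c,n,len(P));return
        (a,b),sz,ang=cv2.minAreaRect((P[:,:2]*1000).astype(np.float32))
        print(c,n,len(P),'rect',np.round([a,b,*sz,ang],1),'mean',np.round(P.mean(0)*1000,1))
    pl=X[(r<.085)&(abs(X[:,2]-.038)<.005)]
    cc=cv2.minEnclosingCircle((pl[:,:2]*1000).astype(np.float32));print(c,'plate',cc,np.median(pl[:,2]))
    show('arm',X[(r<.08)&(abs(X[:,2]-.064)<.004)])
    show('griptop',X[(r<.08)&(abs(X[:,2]-.110)<.006)])
    show('house',X[(r>.062)&(r<.09)&(X[:,2]>.03)&(X[:,0]>.61)])
    q=np.hypot(*(X[:,:2]-[.466,-.2]).T)
    show('resttop',X[(q<.04)&(abs(X[:,2]-.028)<.004)])
    show('pintop',X[(q<.04)&(abs(X[:,2]-.064)<.005)])
    show('pinall',X[(q<.04)&(X[:,2]>.045)])
E
python3 m.py
```

```text
top plate ((581.1535034179688, 101.31710815429688), 67.92912292480469) 0.03846915888971658
top arm 156 rect [543.2 103.8  24.3  54.6  84.8] mean [538.1 104.7  64.5]
top griptop 91 rect [571.8 103.7  34.2  13.5   2.5] mean [572.1 103.9 109.9]
top house 131 rect [632.3 111.   35.8  85.    7. ] mean [630.6 112.3  36.9]
top resttop 217 rect [ 468.7 -204.    39.1   40.3   27.1] mean [ 468.2 -203.4   28.4]
top pintop 37 rect [ 468.8 -203.9   13.5   13.3   37.1] mean [ 468.7 -203.5   65. ]
top pinall 43 rect [ 468.8 -203.8   13.5   13.5   38.8] mean [ 468.2 -202.8   63. ]
scene plate ((579.7977294921875, 97.84620666503906), 68.92103576660156) 0.03637552414801293
scene arm 83 rect [547.9 100.4  26.3  68.2  86.4] mean [539.3 100.4  62.9]
scene griptop 38 rect [570.9 101.9  14.7  36.1  87.5] mean [569.9 100.6 107.8]
scene house 31 rect [634.7 103.8  27.3  57.9   4.4] mean [633.5 105.6  34.8]
scene resttop 161 rect [ 468.4 -205.6   43.2   40.9   26.2] mean [ 466.  -208.4   28.3]
scene pintop 28 rect [ 469.1 -206.1   15.6   13.1   42.5] mean [ 467.8 -206.6   64.7]
scene pinall 49 rect [ 468.5 -205.4   16.8   13.2   32.9] mean [ 466.  -207.4   59.2]
```

```bash
python3 - <<'E'
import cv2,numpy as np
t=cv2.imread('pics/top0.png');s=cv2.imread('pics/scene0.png')
k=lambda a:cv2.resize(a,(400,400),interpolation=cv2.INTER_CUBIC)
cv2.imwrite('pics/c4.png',np.hstack([k(t[200:240,370:410]),k(s[245:285,330:370])]))
E
```

```text
(no output)
```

View pics/c4.png

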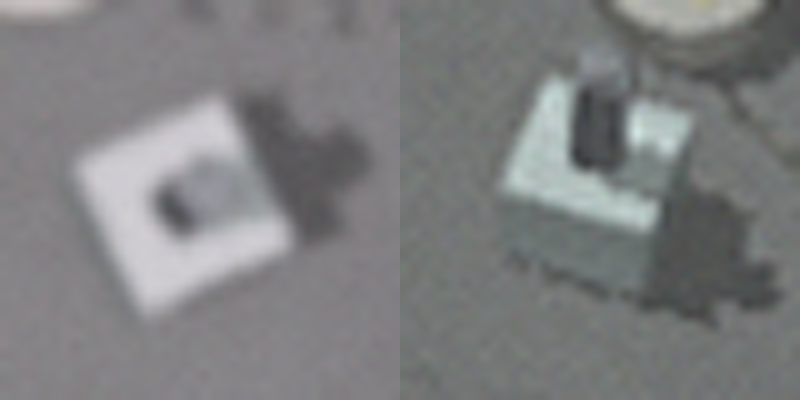

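The crop shows the pin upright in the white rest, head centre at about top pixel (391,218). Next I compute the eyelet, the housing direction and the first move.

```bash
cat >> h.py <<'E'
from scipy.spatial.transform import Rotation as Ro
def go(p,yaw,base=None):
    """dp cm, dr deg from the present pose to TCP p, tool down, closing line at yaw deg"""
    s=sense();q=s['orientation'];R=Ro.from_quat([*q[1:],q[0]])
    a=np.radians(yaw);y=np.array([np.cos(a),np.sin(a),0]);z=np.array([0,0,-1.])
    T=Ro.from_matrix(np.c_[np.cross(y,z),y,z])
    print('dp',np.round(R.inv().apply(np.array(p)-s['eef_pos'])*100,2),'dr',np.round((R.inv()*T).as_rotvec(degrees=True),2))
E
python3 - <<'E'
from h import *
for c in ('top','scene'):
    z=np.load(f'{c}0.npz');d=z['d'];im=z['im'];X,uv=cloud(c,d,np.ones(d.shape,bool))
    r=np.hypot(*(X[:,:2]-[.572,.102]).T)
    P=X[(r<.08)&(abs(X[:,2]-.064)<.004)&(X[:,0]<.54)]
    print(c,'eye x',np.percentile(P[:,0],[2,98])*1000,'y',np.percentile(P[:,1],[2,50,98])*1000)
    hs=im.astype(int);yl=(hs[:,:,0]-hs[:,:,2]>50)&(hs[:,:,1]-hs[:,:,2]>20)
    v,u=np.nonzero(yl&(np.abs(np.indices(d.shape)[1]-(265 if c=='top' else 300))<25)&(np.indices(d.shape)[0]<165));print(len(u),u.mean() if len(u) else 0,v.mean() if len(v) else 0)
    if len(u): print('plunger',atz(c,[[u.mean(),v.mean()]],.036)*1000)
print(atz('top',[[260.25,191.5]],.062)*1000)
go([.55,.15,.33],69.4);go([.4685,-.2045,.33],37)
E
```

```text
top eye x [516.82581654 539.3671698 ] y [ 94.01743563 105.75838246 116.07817573]
45 272.1111111111111 104.37777777777778
plunger [[757.0417394   85.94498212  36.        ]]
scene eye x [513.82427836 539.30119948] y [ 89.65277727 101.11145848 113.29835355]
0 0 0
[[528.47245813 103.78159013  62.        ]]
dp [-46.2  -26.6    7.47] dr [ 0.01  0.   -0.01]
dp [-51.05 -62.65   7.47] dr [ 1.000e-02 -0.000e+00  3.239e+01]
```

Emit:
{"api": "play_rows", "payload": {"grip": [5, 5, 5, 5, 5, 5, 5, 5, 5, 5], "dp": [[-46.2, -26.6, 7.5], [-46.2, -26.6, 7.5], [-46.2, -26.6, 7.5], [-46.2, -26.6, 7.5], [-46.2, -26.6, 7.5], [-46.2, -26.6, 7.5], [-51, -62.7, 7.5], [-51, -62.7, 7.5], [-51, -62.7, 7.5], [-51, -62.7, 7.5]], "dr": [[0, 0, 0], [0, 0, 0], [0, 0, 0], [0, 0, 0], [0, 0, 0], [0, 0, 0], [0, 0, 8], [0, 0, 16], [0, 0, 24], [0, 0, 32.4]], "newtons": 40}}

```text
time: 2.05
eef_pos: [0.4577, 0.0235, 0.3408]
orientation: [0.001, 0.448, 0.894, 0.0]
wrist_force: [0.1, 1.0, -0.7]
opening: 0.05
grasp_force: 0.0
```

```bash
python3 -c "
from h import *
go([.4685,-.2045,.33],37);print(sense()['time'],sense()['eef_pos'])"
```

```text
dp [-18.92 -12.76   1.08] dr [ 0.04  0.04 -0.28]
2.05 [0.45768077 0.02346603 0.34078795]
```

Emit:
{"api": "play_rows", "payload": {"grip": [5, 5, 5, 5, 5, 5], "dp": [[-18.9, -12.8, 4], [-18.9, -12.8, 4], [-18.9, -12.8, 5], [-18.9, -12.8, 6], [-18.9, -12.8, 6], [-18.9, -12.8, 6]], "dr": [[0, 0, 0], [0, 0, 0], [0, 0, 0], [0, 0, 0], [0, 0, 0], [0, 0, 0]]}}

```text
time: 2.8
eef_pos: [0.4693, -0.2023, 0.2808]
orientation: [-0.0, 0.446, 0.895, 0.0]
wrist_force: [-0.3, 0.0, -0.2]
opening: 0.0498
grasp_force: 0.0
```

```bash
python3 - <<'E'
from h import *
go([.4685,-.2045,.206],37);print(sense()['eef_pos'])
ims=[]
for c in ('top','scene'):
    im,d=camera(c);np.savez(f'{c}1.npz',im=im,d=d)
    u,v=proj(c,[.4685,-.2045,.09])[0].astype(int);ims.append(cv2.resize(im[v-40:v+40,u-40:u+40,::-1],(400,400),interpolation=3))
cv2.imwrite('pics/c5.png',np.hstack(ims))
E
```

```text
dp [-0.13 -0.2   7.48] dr [ 0.02 -0.03 -0.03]
[ 0.46933673 -0.20229179  0.28079984]
```

View pics/c5.png

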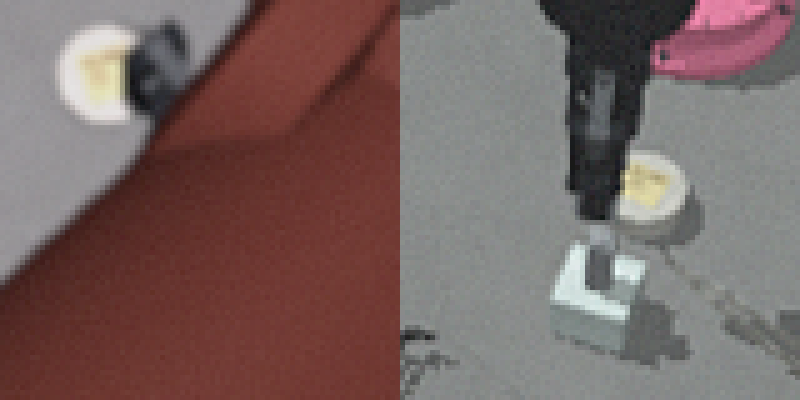

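The scene view shows the gripper straight over the pin and clear of the tin. The arm hides the pin in the top view. I go down and grip.

Emit:
{"api": "play_rows", "payload": {"grip": [5, 5, 5, 5, 1, 1, 1, 1], "dp": [[-0.1, -0.2, 2.5], [-0.1, -0.2, 5], [-0.1, -0.2, 7.5], [-0.1, -0.2, 7.5], [-0.1, -0.2, 7.5], [-0.1, -0.2, 7.5], [-0.1, -0.2, 7.5], [-0.1, -0.2, 7.5]], "dr": [[0, 0, 0], [0, 0, 0], [0, 0, 0], [0, 0, 0], [0, 0, 0], [0, 0, 0], [0, 0, 0], [0, 0, 0]], "newtons": 40}}

```text
time: 3.9
eef_pos: [0.469, -0.2048, 0.2072]
orientation: [0.001, 0.446, 0.895, 0.0]
wrist_force: [-0.4, 2.4, 7.7]
opening: 0.0136
grasp_force: 39.9
```

Emit:
{"api": "play_rows", "payload": {"grip": [1, 1, 1, 1], "dp": [[0, 0, -3], [0, 0, -6], [0, 0, -9], [0, 0, -9]], "dr": [[0, 0, 0], [0, 0, 0], [0, 0, 0], [0, 0, 0]]}}

```text
time: 4.4
eef_pos: [0.4692, -0.2052, 0.2987]
orientation: [0.002, 0.446, 0.895, -0.0]
wrist_force: [0.4, -0.7, -1.6]
opening: 0.013
grasp_force: 39.5
```

```bash
python3 - <<'E'
from h import *
s=sense();print(s['eef_pos'],s['wrist_force'],s['opening']);go([.5275,.1035,.297],89)
im,d=camera('scene');np.savez('scene2.npz',im=im,d=d)
E
```

```text
[ 0.46918387 -0.20522441  0.29867408] [ 0.41878998 -0.71339824 -1.57501933] 0.013040475340526438
dp [21.16 23.23  0.1 ] dr [-5.000e-02  2.900e-01 -5.202e+01]
```

Emit:
{"api": "play_rows", "payload": {"grip": [1, 1, 1, 1, 1, 1, 1, 1, 1], "dp": [[4, 4, 0], [8, 8, 0], [12, 12, 0], [16, 17, 0], [19, 21, 0], [21.2, 23.2, 0.1], [21.2, 23.2, 0.1], [21.2, 23.2, 0.1], [21.2, 23.2, 0.1]], "dr": [[0, 0, -9], [0, 0, -18], [0, 0, -27], [0, 0, -36], [0, 0, -44], [0, 0, -52], [0, 0, -52], [0, 0, -52], [0, 0, -52]]}}

```text
time: 5.58
eef_pos: [0.5261, 0.1034, 0.2943]
orientation: [-0.0, 0.01, 1.0, -0.0]
wrist_force: [0.1, 0.1, -1.0]
opening: 0.0132
grasp_force: 39.5
```

```bash
python3 - <<'E'
from h import *
s=sense();print(s['time'],s['eef_pos'],s['wrist_force'],s['opening']);go([.5275,.1035,.297],89)
ims=[]
for c in ('top','scene'):
    im,d=camera(c);np.savez(f'{c}3.npz',im=im,d=d)
    u,v=proj(c,[.5275,.1035,.09])[0].astype(int);print(c,u,v);ims.append(cv2.resize(im[v-30:v+30,u-30:u+30,::-1],(400,400),interpolation=3))
cv2.imwrite('pics/c6.png',np.hstack(ims))
E
```

```text
5.575 [0.52609585 0.10343423 0.29429565] [ 0.10183882  0.12328896 -0.97693783] 0.01321331730453917
dp [-0.14  0.01 -0.27] dr [-0.01 -0.02 -0.14]
top 258 189
scene 288 175
```

View pics/c6.png

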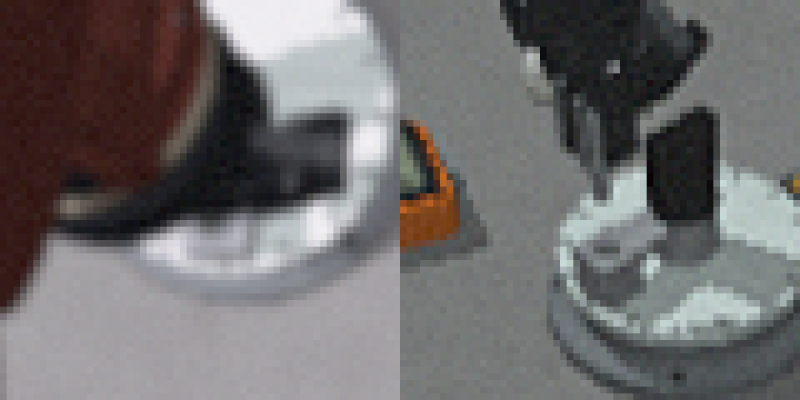

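The scene crop shows the pin tip at about (288.5,175) above the eyelet at (288.7,182). I lower it closer and measure there.

Emit:
{"api": "play_rows", "payload": {"grip": [1, 1, 1], "dp": [[-0.1, 0, 1], [-0.1, 0, 2.1], [-0.1, 0, 2.1]], "dr": [[0, 0, 0], [0, 0, 0], [0, 0, 0]]}}

```text
time: 6.05
eef_pos: [0.5266, 0.1042, 0.272]
orientation: [-0.001, 0.009, 1.0, 0.0]
wrist_force: [-0.0, 0.2, 0.1]
opening: 0.0135
grasp_force: 39.5
```

```bash
python3 - <<'E'
from h import *
s=sense();print(s['time'],s['eef_pos'],s['wrist_force'],s['opening'])
c='scene';a=[camera(c) for _ in range(6)];im=np.mean([x[0] for x in a],0);d=np.median([x[1] for x in a],0);np.savez('scene4.npz',im=im,d=d)
tip=s['eef_pos']-[0,0,.201];print('tip expected px',proj(c,tip),'eye px exp',proj(c,[[.527,.1015,.064],[.5275,.1035,.064]]))
cv2.imwrite('pics/c7.png',cv2.resize(im[160:200,268:318,::-1].astype(np.uint8),(800,640))[:600])
E
```

```text
6.05 [0.52661355 0.10422733 0.27202235] [-0.02335197  0.20350584  0.05906798] 0.013500005139990574
tip expected px [[288.40840681 179.9102249 ]] eye px exp [[289.21612182 182.05164001]
 [288.90886438 181.65132368]]
```

View pics/c7.png

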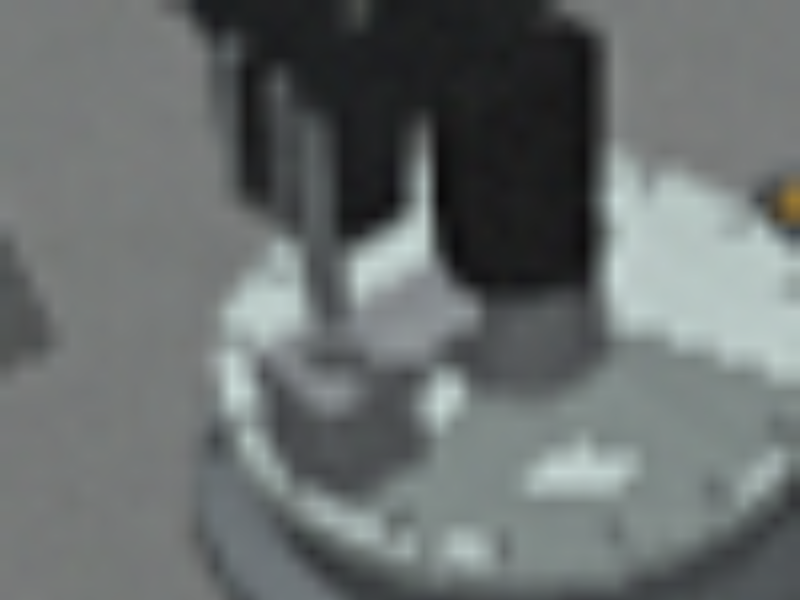

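The tip is at about (288.4,181), in line with the eyelet to within a pixel. I push down in steps and watch the force.

Emit:
{"api": "play_rows", "payload": {"grip": [1, 1, 1, 1, 1], "dp": [[-0.06, -0.06, 0.3], [-0.06, -0.06, 0.6], [-0.06, -0.06, 0.9], [-0.06, -0.06, 1.2], [-0.06, -0.06, 1.2]], "dr": [[0, 0, 0], [0, 0, 0], [0, 0, 0], [0, 0, 0], [0, 0, 0]]}}

```text
time: 6.98
eef_pos: [0.5276, 0.1037, 0.2613]
orientation: [-0.0, 0.009, 1.0, 0.0]
wrist_force: [-0.1, -0.0, -0.3]
opening: 0.0133
grasp_force: 39.5
```

Emit:
{"api": "play_rows", "payload": {"grip": [1, 1, 1, 1, 1], "dp": [[0, 0, 0.35], [0, 0, 0.7], [0, 0, 1.05], [0, 0, 1.3], [0, 0, 1.3]], "dr": [[0, 0, 0], [0, 0, 0], [0, 0, 0], [0, 0, 0], [0, 0, 0]]}}

```text
time: 7.6
eef_pos: [0.5277, 0.1037, 0.2484]
orientation: [-0.0, 0.009, 1.0, 0.0]
wrist_force: [0.1, 0.0, -0.5]
opening: 0.0132
grasp_force: 39.5
```

Emit:
{"api": "play_rows", "payload": {"grip": [1, 1, 1, 1, 1], "dp": [[0, 0, 0.2], [0, 0, 0.4], [0, 0, 0.6], [0, 0, 0.7], [0, 0, 0.7]], "dr": [[0, 0, 0], [0, 0, 0], [0, 0, 0], [0, 0, 0], [0, 0, 0]]}}

```text
time: 8.22
eef_pos: [0.5278, 0.1037, 0.2431]
orientation: [0.0, 0.009, 1.0, -0.0]
wrist_force: [-6.0, -0.1, 11.7]
opening: 0.0132
grasp_force: 41.5
```

The pin is seated: TCP 0.243 m, 12 N contact force. I release it, rise, and move over to the knob.

Emit:
{"api": "play_rows", "payload": {"grip": [1.5, 4, 4, 4, 4, 4, 4, 4, 4], "dp": [[0, 0, 0.5], [0, 0, 0.5], [0, 0, 0.5], [0, 0, -2], [0, 0, -5.5], [0, 0, -6], [-2.5, -0.1, -6], [-4.38, -0.1, -6], [-4.38, -0.1, -6]], "dr": [[0, 0, 0], [0, 0, 0], [0, 0, 0], [0, 0, 0], [0, 0, 0], [0, 0, 0], [0, 0, 0], [0, 0, 0], [0, 0, 0]]}}

```text
time: 9.35
eef_pos: [0.5718, 0.1018, 0.3003]
orientation: [-0.001, 0.009, 1.0, 0.0]
wrist_force: [0.2, -0.6, 0.4]
opening: 0.04
grasp_force: 0.0
```

```bash
python3 - <<'E'
from h import *
s=sense();print(s['time'],s['eef_pos'],s['wrist_force'],s['opening']);go([.5716,.1028,.250],88.8)
c='scene';im,d=camera(c);X,uv=cloud(c,d,np.ones(d.shape,bool))
r=np.hypot(*(X[:,:2]-[.5278,.103]).T);P=X[(r<.02)&(X[:,2]>.07)];Q=P[P[:,2]>.093];print(len(P),P[:,2].max(),Q.mean(0) if len(Q) else 0)
cv2.imwrite('pics/c8.png',cv2.resize(im[150:200,258:318,::-1],(720,600),interpolation=3))
E
```

```text
9.35 [0.57184061 0.10175805 0.30029087] [ 0.19068269 -0.57379052  0.36422634] 0.03998175850146868
dp [0.02 0.1  5.03] dr [ 0.01 -0.09  0.17]
870 0.512182572502675 [0.52739338 0.10077246 0.3897925 ]
```

View pics/c8.png

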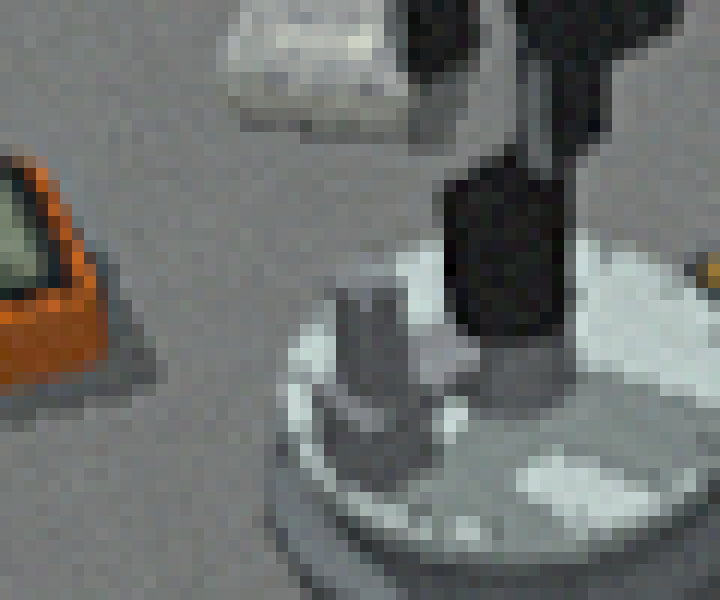

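The picture shows the pin head standing on the arm's eye at about pixel (289,179), with the gripper open over the black bar at (300,170). I go down and grip.

Emit:
{"api": "play_rows", "payload": {"grip": [4, 4, 4, 4, 2, 1, 0.8, 0.8, 0.8], "dp": [[0, 0.1, 2], [0, 0.1, 4], [0, 0.1, 5], [0, 0.1, 5], [0, 0.1, 5], [0, 0.1, 5], [0, 0.1, 5], [0, 0.1, 5], [0, 0.1, 5]], "dr": [[0, 0, 0], [0, 0, 0], [0, 0, 0], [0, 0, 0], [0, 0, 0], [0, 0, 0], [0, 0, 0], [0, 0, 0], [0, 0, 0]], "newtons": 80}}

```text
time: 10.52
eef_pos: [0.5719, 0.1029, 0.2526]
orientation: [0.001, 0.009, 1.0, 0.0]
wrist_force: [-1.3, 1.0, 5.3]
opening: 0.0116
grasp_force: 78.3
```

```bash
python3 -c "
from h import *
s=sense();print(s['time'],s['eef_pos'],s['wrist_force'],s['ft_torque'],s['opening'])"
```

```text
10.525 [0.57187891 0.10294267 0.25256182] [-1.27981425  1.0426903   5.31025217] [ 0.00905438  0.28826813 -0.0131487 ] 0.011621233204009391
```

Emit:
{"api": "play_rows", "payload": {"grip": [0.8, 0.8, 0.8, 0.8, 0.8, 0.8, 0.8, 0.8, 0.8, 0.8], "dp": [[0, 0, 0], [0, 0, 0], [0, 0, 0], [0, 0, 0], [0, 0, 0], [0, 0, 0], [0, 0, 0], [0, 0, 0], [0, 0, 0], [0, 0, 0]], "dr": [[0, 0, 4], [0, 0, 8], [0, 0, 12], [0, 0, 16], [0, 0, 20], [0, 0, 24], [0, 0, 28], [0, 0, 32], [0, 0, 35], [0, 0, 35]]}}

```text
time: 11.78
eef_pos: [0.572, 0.1035, 0.2526]
orientation: [0.001, 0.309, 0.951, 0.001]
wrist_force: [0.5, 6.1, 4.7]
opening: 0.0121
grasp_force: 78.5
```

```bash
cat > ang.py <<'E'
from h import *
s=sense();q=s['orientation'];y=Ro.from_quat([*q[1:],q[0]]).apply([0,1,0]);yaw=np.degrees(np.arctan2(y[1],y[0]))%180
print('t',s['time'],s['eef_pos'],s['wrist_force'],s['ft_torque'],'turn',89-yaw)
c='scene';a=[camera(c) for _ in range(3)];d=np.median([x[1] for x in a],0);im=a[0][0];np.savez('last.npz',im=im,d=d)
X,uv=cloud(c,d,np.ones(d.shape,bool))
K=np.array([.5715,.1015]);r=np.hypot(*(X[:,:2]-K).T)
for lo,hi,nm in ((.094,.106,'pintop'),(.060,.067,'arm')):
    m=(r<.062)&(r>.03)&(X[:,2]>lo)&(X[:,2]<hi);P=X[m]
    if len(P):
        # median-based centre
        b=P.mean(0);print(nm,len(P),b,'angle',180-np.degrees(np.arctan2(b[1]-K[1],b[0]-K[0])),'r',np.hypot(*(b[:2]-K)))
cv2.imwrite('pics/last.png',cv2.resize(im[150:200,268:328,::-1],(720,600),interpolation=3))
E
python3 ang.py
```

```text
t 11.775 [0.57200113 0.10352453 0.25256149] [0.54683875 6.06321569 4.65276964] [ 0.89282401 -0.05527359  0.16569133] turn 34.997667166678106
pintop 20 [0.53442168 0.12755935 0.09894052] angle 35.10027789395832 r 0.0453198823546373
arm 37 [0.53457136 0.12483218 0.06243944] angle 32.28543967876905 r 0.04368197694671642
```

Emit:
{"api": "play_rows", "payload": {"grip": [0.8, 0.8, 0.8, 0.8, 0.8, 0.8, 0.8, 0.8, 0.8], "dp": [[0, 0, 0], [0, 0, 0], [0, 0, 0], [0, 0, 0], [0, 0, 0], [0, 0, 0], [0, 0, 0], [0, 0, 0], [0, 0, 0]], "dr": [[0, 0, 4], [0, 0, 8], [0, 0, 12], [0, 0, 16], [0, 0, 20], [0, 0, 24], [0, 0, 27], [0, 0, 30], [0, 0, 30]]}}

```text
time: 13.05
eef_pos: [0.5724, 0.1038, 0.2526]
orientation: [0.001, 0.545, 0.839, 0.002]
wrist_force: [5.2, 8.2, 2.9]
opening: 0.0121
grasp_force: 78.2
```

```bash
python3 ang.py
```

```text
t 13.05 [0.57237571 0.10382928 0.25257859] [5.22956944 8.16834163 2.90660541] [ 1.48193058 -0.67295622  0.03469326] turn 64.98369982681635
pintop 15 [0.55107784 0.1420061  0.09872943] angle 63.243911370362824 r 0.045363077758459894
arm 34 [0.55162326 0.13739003 0.06275396] angle 61.02129176888987 r 0.04102656301540748
```

Emit:
{"api": "play_rows", "payload": {"grip": [0.8, 0.8, 0.8], "dp": [[0, 0, 0], [0, 0, 0], [0, 0, 0]], "dr": [[0, 0, 1.5], [0, 0, 3], [0, 0, 3]]}}

```text
time: 13.58
eef_pos: [0.5724, 0.1038, 0.2526]
orientation: [0.001, 0.566, 0.824, 0.002]
wrist_force: [5.5, 8.2, 2.3]
opening: 0.0116
grasp_force: 78.2
```

```bash
python3 ang.py
```

```text
t 13.575 [0.5724363  0.10384969 0.25262195] [5.51900321 8.20651776 2.32061617] [ 1.48573646 -0.77600113  0.0651104 ] turn 67.96131881602375
pintop 12 [0.5515743  0.14191589 0.09759593] angle 63.755950946953035 r 0.04506082414865704
arm 34 [0.55490673 0.13834445 0.06248193] angle 65.75509182647649 r 0.04040853938505415
```

Emit:
{"api": "play_rows", "payload": {"grip": [0.8, 0.8, 0.8], "dp": [[0, 0, 0], [0, 0, 0], [0, 0, 0]], "dr": [[0, 0, 1], [0, 0, 2], [0, 0, 2]]}}

```text
time: 14.1
eef_pos: [0.5725, 0.1039, 0.2526]
orientation: [0.001, 0.58, 0.814, 0.002]
wrist_force: [4.2, 7.9, 2.0]
opening: 0.0118
grasp_force: 78.2
```

```bash
python3 ang.py
```

```text
t 14.1 [0.57247065 0.10385396 0.25259429] [4.19392659 7.93045167 2.03027551] [ 1.49621548 -0.82969419  0.08162726] turn 69.9498771826822
pintop 9 [0.55225117 0.1429646  0.09767009] angle 65.09817447732404 r 0.04571466370281397
arm 30 [0.55430179 0.13878899 0.06312541] angle 65.24017313871477 r 0.041063937461764725
```

Emit:
{"api": "play_rows", "payload": {"grip": [0.8, 0.8, 0.8], "dp": [[0, 0, 0], [0, 0, 0], [0, 0, 0]], "dr": [[0, 0, 1], [0, 0, 1.5], [0, 0, 1.5]]}}

```text
time: 14.62
eef_pos: [0.5725, 0.1039, 0.2526]
orientation: [0.001, 0.591, 0.807, 0.002]
wrist_force: [6.0, 9.1, 2.3]
opening: 0.0121
grasp_force: 78.1
```

```bash
python3 ang.py
```

```text
t 14.625 [0.57248942 0.10389534 0.25259763] [5.95784345 9.0876777  2.25318373] [ 1.50090534 -0.85951757  0.1350803 ] turn 71.43763491793061
pintop 9 [0.55321745 0.14261794 0.09690059] angle 66.02830442495407 r 0.044999298613026095
arm 32 [0.55569116 0.138978   0.06302282] angle 67.12917357362511 r 0.0406757903026256
```

Emit:
{"api": "play_rows", "payload": {"grip": [0.8, 0.8, 0.8], "dp": [[0, 0, 0], [0, 0, 0], [0, 0, 0]], "dr": [[0, 0, 1], [0, 0, 1], [0, 0, 1]]}}

```text
time: 15.15
eef_pos: [0.5725, 0.1039, 0.2526]
orientation: [0.001, 0.598, 0.802, 0.002]
wrist_force: [6.3, 8.4, 1.5]
opening: 0.0118
grasp_force: 78.1
```

```bash
python3 ang.py
```

```text
t 15.15 [0.57249483 0.10387261 0.2526058 ] [6.32505664 8.44621021 1.48462829] [ 1.54914615 -0.941717    0.13782577] turn 72.43327816684149
pintop 7 [0.55418576 0.14453272 0.09651477] angle 68.0825803081786 r 0.046385325933942435
arm 33 [0.55783255 0.13869622 0.06280896] angle 69.82454713491371 r 0.03962773924239889
```

View pics/last.png

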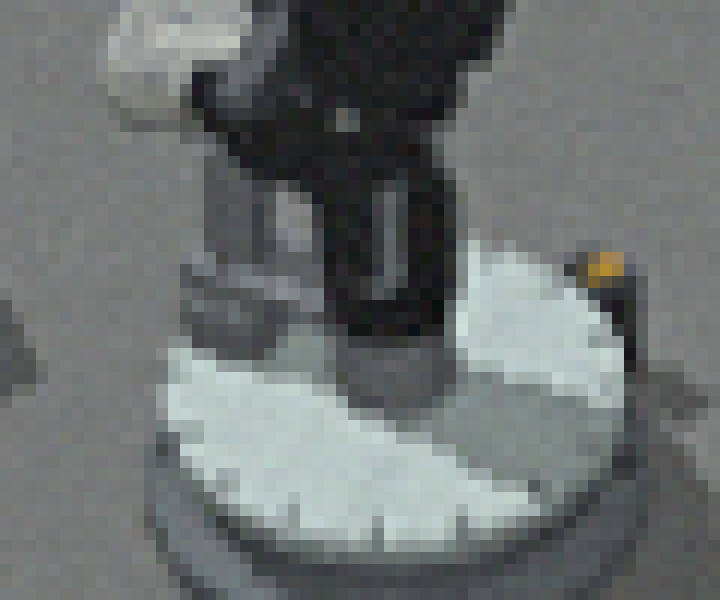

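The view shows the pin still seated and moved round, with division marks along the front rim. At a stop the marks must lie where they did at home, so I compare the rims.

```bash
cat > marks.py <<'E'
from h import *
c='scene';T=np.array([sense()['ft_torque'][2]]);ims=[]
for i in range(8):
    ims.append(camera(c)[0].astype(float));T=np.append(T,sense()['ft_torque'][2])
now=np.mean(ims,0);home=np.load('scene4.npz')['im'];print('torque',T.mean(),T.std(),'t',sense()['time'])
ang=np.arange(-170,-15,.25);K=[.5715,.1018]
def prof(im):
    o=[]
    for r in (.052,.0535,.055,.0565,.058):
        P=np.c_[K[0]+r*np.cos(np.radians(ang)),K[1]+r*np.sin(np.radians(ang)),np.full(len(ang),.037)]
        uv=proj(c,P).astype(np.float32);o.append(cv2.remap(im.mean(2).astype(np.float32),uv[:,:1],uv[:,1:],cv2.INTER_CUBIC).ravel())
    p=np.mean(o,0);b=cv2.GaussianBlur(p.reshape(1,-1),(0,0),20).ravel();return p-b
def phase(p,sel):
    w=p[sel]*np.hanning(sel.sum());return np.angle(np.sum(w*np.exp(-1j*np.radians(ang[sel])*16)))
for lo,hi in ((-165,-20),(-150,-40),(-140,-60),(-125,-35)):
    sel=(ang>lo)&(ang<hi);h,n=phase(prof(home),sel),phase(prof(now),sel)
    # clockwise plate turn = world angle falls
    dphi=np.degrees(np.angle(np.exp(1j*(n-h))))/16;print(lo,hi,'past stop by (cw deg)',round(dphi,2))
E
python3 marks.py
```

```text
torque 0.1490826068252216 0.01905300574310526 t 15.7
-165 -20 past stop by (cw deg) -0.14
-150 -40 past stop by (cw deg) -0.94
-140 -60 past stop by (cw deg) -1.4
-125 -35 past stop by (cw deg) -1.32
```

Emit:
{"api": "play_rows", "payload": {"grip": [0.8, 0.8, 0.8], "dp": [[0, 0, 0], [0, 0, 0], [0, 0, 0]], "dr": [[0, 0, 1], [0, 0, 1.5], [0, 0, 1.5]]}}

```text
time: 16.08
eef_pos: [0.5725, 0.1039, 0.2526]
orientation: [0.001, 0.608, 0.794, 0.002]
wrist_force: [6.0, 9.3, 1.8]
opening: 0.012
grasp_force: 78.1
```

```bash
python3 marks.py
```

```text
torque 0.1676872874956475 0.02156781774128083 t 16.475
-165 -20 past stop by (cw deg) 1.6
-150 -40 past stop by (cw deg) 0.31
-140 -60 past stop by (cw deg) -0.3
-125 -35 past stop by (cw deg) 0.72
```

The torque (0.168 N m) and the marks (within about 1°) both put the plate at the third stop. The grip is firm, so I hand it in.

```bash
python3 -c "
from workcell import close_job
print(close_job())"
```

```text
the job is handed in; nothing more can be done
None
```

I seated the drive pin through the eyelet into the socket and turned the knob clockwise to the third stop; I handed the job in at about 16.5 s, still gripping the knob there, with the rim marks within about 1.5° of that stop and a holding torque of about 0.17 N m.

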